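# Third hand at the cyanotype printing frame

### The job

Someone left the coating brush lying across the printing frame: put it in the red tray. Then fetch the frame's loose back, set it in the frame, cork side down on the glass and paper, and press it straight down against its springs with a steady push of about 12 newtons so that I can swing the turn-buttons over it; keep that up for at least two seconds and finish while still pressing, without letting go. Leave the frame where it lies and the bottles and jar undisturbed, and never bear down hard (40 newtons would crack the glass).

Things in the scene. Friction and masses are not known exactly. Their poses are not given: they have to be found in the camera images.
- frame: wooden contact printing frame lying loose on the bench, open back up, 0.7 kg: outside 186 (x) x 160 (y) x 24 mm high, rails 24 mm wide, opening 138 (x) x 112 (y) mm. Origin: centre of the underside; x along the longer side. Four small brass turn-buttons on the two short rails (x = +-81, y = +-40 mm) lie along the rails, clear of the opening, and rise to 29 mm.
- glass (a point): centre of the upper face of the frame's glass pane, 9 mm above the bench and 15 mm below the top of the rails; a thin yellow-green coated sheet lies on it. The pane itself is stiff
- back: loose back of the frame, about 0.2 kg, lying batten up on one side of the frame: 132 (x) x 106 (y) mm, a sprung cork-faced pad below and a 6 mm plywood panel above, top face 16.5 mm above the origin. 3 mm of play on every side in the opening; fits either way round (half a turn). Origin: centre of the cork underside with the springs relaxed; x along the batten.
- batten (a point): centre of the top of the pale wooden batten on the middle of the back, the place to grip: 112 (x) x 20 (y) x 22 mm high, from 16.5 to 38.5 mm above the back's origin
- pad (a joint): how far the springs under the back are pressed in (m): 0 relaxed, at most 0.0055. They start to yield at 2 N and give 1 mm per 3.5 N. Unpressed in the frame the plywood stands 1.5 mm proud of the rails; at 8 N it is flush, at 12 N about 1 mm below
- brush: flat coating brush lying across both long rails of the frame, about 0.07 kg, 225 mm long, 14 mm thick; x points along it to the dark bristles. Wooden handle 20 mm wide from x = -78 to 20 mm (26 mm wide behind that, end at x = -123), blue ferrule and bristles 50 mm wide, x = 37 to 102 mm. Origin: on the underside of the handle near the balance point, the place to grip.
- tray: red plastic darkroom tray, loose, 265 (x) x 210 (y) x 50 mm high (281 x 226 over its rim), open on top, walls and floor 4 to 5 mm thick. Origin: centre of the underside; x along the longer side. It stands on the other side of the frame from the back.
- bottle_a: white plastic bottle with a white cap, 62 mm across, 165 mm tall, standing beyond the frame; leave alone. Origin: centre of its underside
- bottle_b: white plastic bottle with a black cap, 62 mm across, 165 mm tall, standing beyond the frame; leave alone. Origin: centre of its underside
- jar: amber glass jar with a steel lid, 68 mm across, 85 mm tall, standing beyond the frame; leave alone. Origin: centre of its underside
Not all that is in view belongs to the job. Of the things that look like the brush, the smallest one is meant.

How it is judged:
On the way, in this order (a step that is already met when the one before it is completed fails the run):
1. the brush lies in the red tray, let go and at rest (x of brush in the frame of tray between -0.125 and 0.125 m and y of brush in the frame of tray between -0.098 and 0.098 m and z of brush in the frame of tray below 0.055 m and linear speed of brush below 0.03 m/s and contact force between brush and tray above 0.2 N and contact force between brush and the fingers below 0.1 N and contact force between brush and the arm below 0.1 N), for 0.2 s.
2. the back sits in the frame and is pressed steadily with 8 to 20 N for about 2 s (z of back in the frame of frame between 0.002 and 0.0078 m and horizontal distance between back and frame below 0.007 m and angle between the x axis of back and the x axis of frame, either way round below 0.08 rad and angle between the z axis of back and the z axis of frame, either way round below 0.03 rad and angle between back's own z axis and vertical below 0.05 rad and contact force between back and frame between 8 and 20 N and (contact force between back and the fingers above 4 N or contact force between back and the arm above 4 N) and linear speed of back below 0.01 m/s), for 1.8 s.
At the end, for the whole second after the job is handed in: Still pressing: the back is level in the frame, flush or below the rails (0.3 mm; centred to 7 mm, square to 0.08 rad), bears on it with 8 to 20 N, its weight included, at rest; the brush lies in the red tray, let go; frame within 60 mm, bottles and jar upright within 30 mm of where they stood (all of step 1 and all of step 2 and angle between each of bottle_a, bottle_b, jar's own z axis and vertical below 0.1 rad and distance of each of bottle_a, bottle_b, jar from where it was at the start of the episode below 0.03 m and distance of frame from where it was at the start of the episode below 0.06 m); the arm keeps its last pose, push and grip.
It fails at once if the back bears on the frame with more than 40 N (the glass cracks) (contact force between back and frame above 40 N).
It fails at once if the frame is shoved more than 60 mm (distance of frame from where it was at the start of the episode above 0.06 m).
It fails at once if a bottle or the jar is disturbed (distance of any of bottle_a, bottle_b, jar from where it was at the start of the episode above 0.03 m or angle between any of bottle_a, bottle_b, jar's own z axis and vertical above 0.3 rad).
It also fails if it takes over 72 s, if anything falls off the work surface, if the arm or the gripper's body presses on something with over 40 N, if the wrist force passes 120 N, or if a joint passes its speed limit or range.

### The arm

A 7-joint arm with a two-finger parallel gripper is mounted at the origin on the work surface. World frame = base frame: x ahead of the robot, y to its left, z up, the work surface at z = 0. Lengths are in m, angles in rad, forces in N, time in s.
With the tool pointing down it reaches from about 0.4 to 0.85 m from the base axis. Payload 10.4 kg.
Tool frame: the origin (TCP) lies on the centre line of the jaws, within the pads' length; the fingertips stand 14 mm ahead of it and the grasp point (between the pads) lies 5 mm behind it (manip.tip_reach is the distance from the TCP to the fingertips, in m); z points along the fingers, y is the line along which they close (so a half turn about z gives the same grasp; the last joint's range is limited). The gripper opens to 85 mm and grips with 20 to 120 N. Pads are 22 mm wide; open, the fingers measure 114 mm over their backs; the gripper's body (76 mm by 85 mm) begins 54 mm behind the grasp point. The pads swing forward as they close: fully open they stand 13 mm farther back than shut.
Start: joints at [1.248, 0.332, -0.065, 1.46, 0.022, 1.35, -0.088], TCP at [0.185, -0.597, 0.245] pointing down, gripper open.
Joint ranges: [-2.6, 2.6], [-0.5, 2.12], [-1.47, 1.34], [0.16, 2.42], [-1.27, 4.41], [0.06, 2.06], [-2.6, 2.6]. Speed limits (rad/s): [2.22, 2.22, 2.79, 2.79, 3.14, 3.14, 3.14].

### API

Orientations are given as a unit quaternion [x, y, z, w].
In Python, from workcell import manip gives the robot as it stands.
- The arm moves only by the shell command python3 -m pendant 'ROWS' [FORCE]. ROWS is JSON, a list of rows, each a list of 7 numbers: the shift along the tool's x, y, z in units of 50 mm (1.0 is 50 mm), then the turn, a rotation vector about the tool's x, y, z in units of 8 degrees (1.0 is 8 degrees), then the opening, from -1 (shut) to 1 (fully open), so that 0 is half open. In form: [[dx, dy, dz, ax, ay, az, jaw], ...]. A call has exactly 10 rows; each row is the pose to reach, as a shift and turn from the pose commanded when the call began, along the tool's axes at that moment; what a row does not reach only later rows make up. A row lasts 1/8 s, in which the tool goes at most 62.5 mm and 10.7 degrees, less where a joint would pass 70% of its speed; a pose out of reach is approached as far as the arm can. A call with a gripper value outside its range is refused whole. The fingers move at their own pace and stop on an object; FORCE is the grip in N (left out, the last holds). Time passes only in rows, so rows that repeat a pose let the fingers close, or fill a call up. It gives the time, the measured TCP pose, the force, the opening and the grip force at its end, in the units of the state.
- manip.get_obs(): the state, without advancing time (a new reading comes with each control period).
- manip.camera(name): name is "side" or "top" or "wrist"; returns (picture, depth): 420x560x3 uint8, red, green, blue; 420x560 float32, m along the optical axis (not along the pixel's ray), 0 where there is no reading.
- manip.get_calibration(name): a dict with "fx", "fy", "cx", "cy" (pixels), "xyz" and "orientation" of the camera in the world. Camera axes: x right, y up, looking along -z (the intrinsics and any distortion apply to the point x, -y, -z); pixel columns grow to the right and rows downward; lengths in m; the calibration is good to about 2 mm. The wrist camera is an equidistant fisheye: a pixel r from the principal point sees the ray r / f radians off the axis. A picture is of the moment at which its call begins: read the wrist's pose just before it. get_calibration takes no time and is no camera call; for the wrist camera it gives the pose at the moment of the call.
- manip.hand_in(): hands the job in; it is judged then, once.
Trained networks look in the newest picture that a camera, given by its name, has taken for a name from the list of things; names that differ only in an ending like _2 or _b are one class to them, and where a whole thing is asked for, a point or a joint stands for the part that bears it (a point fixed in the world has none). Each returns a list of dicts, best first, with "p" (0 to 1); they miss things now and then, are a little off and sometimes report something else, mostly with a low value. They report only what shows in the picture. A call takes as long as a camera call. They do not tell look-alikes from the thing itself.
- manip.find_in(thing, camera): "box" ([left, top, right, bottom] in pixels, round what is visible of it).
- manip.trace(thing, camera): "pixels" (420x560 bool, what is visible of it) and "box" ([left, top, right, bottom] in pixels, round what is visible of it).
- manip.tip_of(thing, camera): "pixel" ([column, row] in pixels: a listed point, or the origin of a listed thing).
The state is a dict: "clock": time; "joint_pos": joint angles; "joint_velocities": joint speeds; "tau": joint torques, N m; "position": TCP position; "ee_rot": TCP orientation; "ft_force": force on the tool from outside, world axes, zero at the start; "torque": the same for the moment, N m; "grip_width": opening from 0.0 (shut) to 1.0 (fully open); "grasp_force": force on a finger pad.
Only numpy, scipy, OpenCV 4.12 (cv2) and the standard library are available. Lean on these libraries where they do the work, as an engineer would, in place of code of your own. Each camera call takes 0.05 s, during which the arm holds its last target. There are 200 camera calls.

## Working session

There is one attempt and no reset: what is moved stays moved. The work goes in short steps, Python scripts to look and compute and a shell command to move; the robot and the scene stay as the last step left them, time stands still between calls to the robot, and variables do not carry over. Pictures are saved under pics/ and viewed, at most 10 in all, crops included, and the job is handed in when it is done.

```bash
mkdir -p pics
cat > h.py <<'E'
import numpy as np, cv2
from scipy.spatial.transform import Rotation as R
from workcell import manip
def pts(cam,depth,cal=None):
    c=cal or manip.get_calibration(cam); v,u=np.mgrid[0:420,0:560]
    x=(u-c['cx'])/c['fx'];y=(v-c['cy'])/c['fy']
    P=np.stack([x*depth,-y*depth,-depth],-1)
    return P@R.from_quat(c['orientation']).as_matrix().T+np.array(c['xyz'])
def save(n,img): cv2.imwrite('pics/'+n,img[:,:,::-1])
E
python3 - <<'E'
from h import *
for cam in ['top','side']:
    im,d=manip.camera(cam); save(cam+'0.png',im); np.save(cam+'0.npy',d)
    P=pts(cam,d)
    print(cam,{k:np.round(v,3).tolist() if not isinstance(v,str) else v for k,v in manip.get_calibration(cam).items()})
    for t in ['frame','back','brush','tray','bottle_a','jar']:
        for r in manip.trace(t,cam)[:3]:
            m=r['pixels']&(d>0); q=P[m]
            if len(q)<10: continue
            rect=cv2.minAreaRect((q[:,:2]*1000).astype(np.float32))
            print(t,round(r['p'],2),np.round(r['box']),'med',np.round(np.median(q,0),3),'rect',np.round(rect[0]),np.round(rect[1]),round(rect[2],1),'zmax',round(np.percentile(q[:,2],98),3))
print(manip.get_obs())
E
```

```text
top {'fx': 541.005, 'fy': 541.005, 'cx': 285.648, 'cy': 211.437, 'xyz': [0.363, 0.01, 1.646], 'orientation': [-0.023, 0.03, 0.708, -0.705]}
frame 0.87 [252. 166. 322. 236.] med [ 0.511 -0.016  0.017] rect [519. -12.] [166. 190.] 71.8 zmax 0.032
back 0.59 [365. 180. 413. 231.] med [ 0.492 -0.322  0.018] rect [ 493. -324.] [106. 134.] 67.7 zmax 0.043
brush 0.86 [360. 270. 443. 346.] med [ 0.177 -0.316  0.017] rect [ 201. -358.] [ 73. 306.] 38.5 zmax 0.026
brush 0.83 [133. 275. 216. 348.] med [0.215 0.359 0.017] rect [182. 327.] [302.  71.] 47.0 zmax 0.025
brush 0.82 [253. 178. 323. 225.] med [0.527 0.018 0.037] rect [512. -16.] [222.  52.] 59.2 zmax 0.045
tray 0.86 [132. 147. 219. 250.] med [0.531 0.323 0.006] rect [530. 323.] [243. 283.] 85.4 zmax 0.054
bottle_a 0.81 [326. 103. 352. 133.] med [ 0.757 -0.155  0.107] rect [ 785. -167.] [68. 99.] 63.1 zmax 0.169
bottle_a 0.71 [273. 113. 295. 135.] med [0.732 0.008 0.113] rect [741.   9.] [60. 56.] 40.3 zmax 0.168
jar 0.65 [209. 103. 238. 133.] med [0.76  0.179 0.082] rect [778. 181.] [68. 86.] 78.0 zmax 0.091
side {'fx': 473.781, 'fy': 4
[... 1065 characters left out ...]
int_pos': array([ 1.24837903,  0.33220687, -0.06470028,  1.46010387,  0.02156343,
        1.34991105, -0.08848159]), 'joint_velocities': array([-0.00082781, -0.00032725, -0.00333401,  0.00060563,  0.0004138 ,
       -0.00042153,  0.00136435]), 'tau': array([ 1.36060215e-03, -6.25094604e+01,  4.98252141e-02, -3.91776216e+01,
        1.65171269e-02,  1.74230714e-03, -4.87222508e-06]), 'position': array([ 0.18462301, -0.59712303,  0.24533137]), 'ee_rot': array([9.88783680e-01, 1.49354722e-01, 3.10135610e-05, 2.64174198e-05]), 'ft_force': array([ 0.17268961,  1.09041942, -0.74139467]), 'torque': array([-0.0254908 , -0.03292885, -0.00631607]), 'grasp_force': 0.0, 'grip_width': 1.0000340028149823}
```

View pics/top0.png

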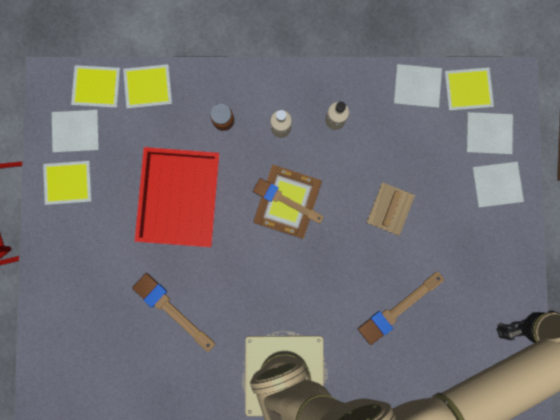

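View pics/side0.png

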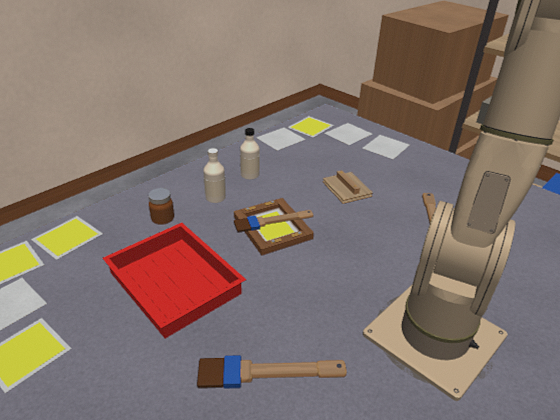

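The top view shows three brushes, at (400,308), (175,310) and (288,200). The one lying across the frame at (288,200) measures about 222 mm against about 305 mm for the others, so it is the smallest and the one meant. I'll confirm that in an enlarged crop and refine the poses. The back is at (391,208), the tray at (177,198), and the bottles and jar are beyond the frame.

Run:
```python
from h import *
im=cv2.imread('pics/top0.png'); cv2.imwrite('pics/crop.png',cv2.resize(im[150:250,230:430],None,fx=4,fy=4,interpolation=cv2.INTER_CUBIC))
d=np.load('top0.npy');P=pts('top',d)
def rect(n,box,z0,z1):
    l,t,r,b=box;q=P[t:b,l:r].reshape(-1,3);q=q[(q[:,2]>z0)&(q[:,2]<z1)]
    rr=cv2.minAreaRect((q[:,:2]*1000).astype(np.float32));print(n,len(q),np.round(q.mean(0),3),np.round(rr[0],1),np.round(rr[1],1),round(rr[2],1),np.round(np.median(q[:,2]),4))
rect('batten',(360,175,420,240),.030,.06)
rect('backplate',(360,175,420,240),.010,.06)
rect('frame',(245,160,330,245),.015,.033)
rect('frame+',(245,160,330,245),.015,.06)
rect('brush',(245,160,330,245),.034,.06)
# table height
q=P[260:330,240:330].reshape(-1,3);print('table',np.median(q[:,2]))
o=manip.get_obs();M=R.from_quat(o['ee_rot']).as_matrix();print(M.round(3))
```

```text
batten 261 [ 0.493 -0.325  0.038] [ 493.3 -325.4] [ 21.5 111.7] 67.7 0.038
backplate 1473 [ 0.493 -0.324  0.021] [ 502.  -321.7] [168.9 190.6] 87.6 0.0177
frame 1576 [ 0.517 -0.014  0.024] [516.3 -15.2] [224.9 186.8] 71.7 0.024
frame+ 2244 [ 0.518 -0.01   0.028] [516.3 -15.2] [224.9 186.8] 71.7 0.0267
brush 622 [ 0.52  -0.001  0.038] [478.3   6.8] [224.  122.8] 56.9 0.0378
table 0.00016491420374586951
[[ 0.955  0.295  0.   ]
 [ 0.295 -0.955 -0.   ]
 [ 0.     0.    -1.   ]]
```

View pics/crop.png

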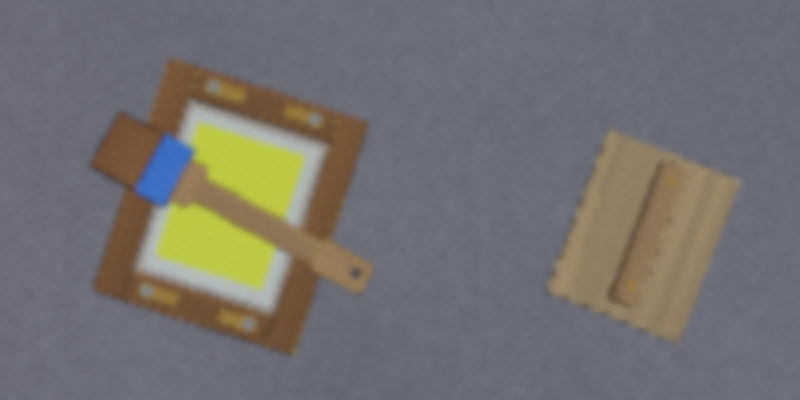

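The crop confirms it: the brush across the frame (crop (235,200)) is the small one. The back's batten is at crop (645,232). Moving above the brush now.

```bash
python3 -m pendant '[[0.5,-0.5,0,0,0,-0.5,0],[1.4,-1.3,0,0,0,-1,0],[2.4,-2.3,0.1,0,0,-1.6,0],[3.4,-3.2,0.3,0,0,-2.2,0],[4.4,-4.2,0.5,0,0,-2.8,0],[5.4,-5.1,0.7,0,0,-3.4,0],[6.4,-6.0,0.9,0,0,-4,0],[7.3,-6.9,1.1,0,0,-4.6,0],[8.1,-7.7,1.3,0,0,-5.2,0],[8.8,-8.4,1.4,0,0,-5.2,0]]' 40
cat > t.py <<'E'
import sys
from h import *
# target x y z yaw(deg of tool x) -> tool units
x,y,z,yaw=map(float,sys.argv[1:5]);o=manip.get_obs();r=R.from_quat(o['ee_rot']);M=r.as_matrix()
d=M.T@(np.array([x,y,z])-o['position'])/.05
c,s=np.cos(np.radians(yaw)),np.sin(np.radians(yaw))
T=R.from_matrix(np.array([[c,s,0],[s,-c,0],[0,0,-1]]).T.reshape(3,3) if 0 else np.column_stack([[c,s,0],[s,-c,0],[0,0,-1]]))
print('units',d.round(2),np.degrees((r.inv()*T).as_rotvec()).round(2)/8,'t',o['clock'],'ft',o['ft_force'].round(2))
E
python3 t.py .517 -.007 .15 59
```

```text
clock: 1.95
position: [0.4733, -0.0799, 0.1776]
ee_rot: [0.871, 0.491, 0.0, 0.0]
ft_force: [0.2, 0.1, 0.5]
grip_width: 0.498
grasp_force: 0.0
units [ 1.7  -0.01  0.55] [ 0.0075   0.00125 -0.0225 ] t 1.95 ft [0.22 0.14 0.53]
```

```bash
python3 -m pendant '[[0.8,0,0.3,0,0,0,0],[1.7,0,0.5,0,0,0,0],[1.7,0,0.5,0,0,0,0],[1.7,0,0.5,0,0,0,0],[1.7,0,0.5,0,0,0,0],[1.7,0,0.5,0,0,0,0],[1.7,0,0.5,0,0,0,0],[1.7,0,0.5,0,0,0,0],[1.7,0,0.5,0,0,0,0],[1.7,0,0.5,0,0,0,0]]'
cat >> h.py <<'E'
def wpts(d,c):
    v,u=np.mgrid[0:420,0:560];x=(u-c['cx'])/c['fx'];y=(v-c['cy'])/c['fy'];th=np.hypot(x,y)
    k=np.where(th>1e-6,np.tan(np.minimum(th,1.4))/np.maximum(th,1e-6),1)
    P=np.stack([x*k*d,-y*k*d,-d],-1)
    return P@R.from_quat(c['orientation']).as_matrix().T+np.array(c['xyz'])
def mask(t):
    c=manip.get_calibration('wrist');im,d=manip.camera('wrist');r=manip.trace(t,'wrist')
    return im,d,wpts(d,c),r
E
python3 - <<'E'
from h import *
im,d,P,r=mask('brush'); save('w1.png',im)
for a in r[:2]:
    q=P[a['pixels']&(d>0)];rr=cv2.minAreaRect((q[:,:2]*1000).astype(np.float32));print(a['p'],a['box'],np.median(q,0).round(3),rr)
for a in manip.tip_of('brush','wrist')[:2]:
    u,v=map(int,a['pixel']);print(a,P[v,u])
E
python3 t.py .517 -.007 .033 59
```

```text
clock: 3.2
position: [0.5167, -0.0088, 0.1525]
ee_rot: [0.871, 0.491, -0.0, 0.0]
ft_force: [0.5, 0.3, -0.2]
grip_width: 0.498
grasp_force: 0.0
0.64 [246.9, 71.4, 312.5, 326.3] [0.537 0.029 0.038] ((507.43109130859375, -24.911590576171875), (256.1468811035156, 52.83162307739258), 59.42530822753906)
{'pixel': [281.0, 201.5], 'p': 0.71} [ 0.52148516 -0.00265474  0.0391327 ]
units [ 0.03 -0.01  2.39] [ 0.      0.     -0.0275] t 3.35 ft [-0.47  0.08 -0.33]
```

View pics/w1.png

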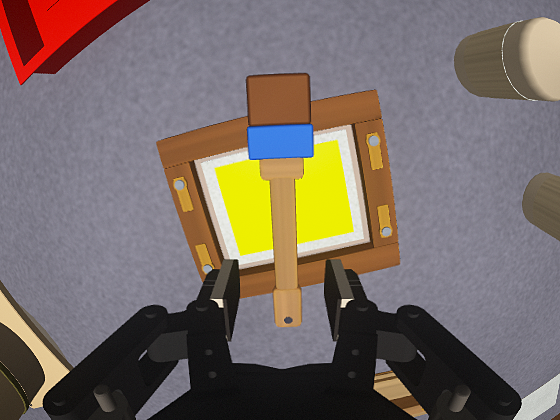

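The brush runs vertically, centred between the jaws (handle x≈284, bristles at row 100), and it lies across both rails. Descend and grip.

```bash
python3 -m pendant '[[0.05,0,0.5,0,0,0,0],[0.1,0,1,0,0,0,0],[0.1,0,1.5,0,0,0,0],[0.1,0,2,0,0,0,0],[0.1,0,2.4,0,0,0,0],[0.1,0,2.4,0,0,0,0],[0.1,0,2.4,0,0,0,-1],[0.1,0,2.4,0,0,0,-1],[0.1,0,2.4,0,0,0,-1],[0.1,0,2.4,0,0,0,-1]]' 40
python3 -m pendant '[[0,0,0,0,0,0,-1],[0,0,0,0,0,0,-1],[0,0,-0.4,0,0,0,-1],[0,0,-0.8,0,0,0,-1],[0,0,-1.4,0,0,0,-1],[0,0,-2,0,0,0,-1],[0,0,-2.2,0,0,0,-1],[0,0,-2.2,0,0,0,-1],[0,0,-2.2,0,0,0,-1],[0,0,-2.2,0,0,0,-1]]' 40
python3 t.py .538 .325 .15 -5
```

```text
clock: 4.6
position: [0.5201, -0.0045, 0.0336]
ee_rot: [0.871, 0.491, 0.001, 0.001]
ft_force: [0.3, -0.0, 7.4]
grip_width: 0.221
grasp_force: 41.8
clock: 5.85
position: [0.5188, -0.0046, 0.1416]
ee_rot: [0.871, 0.491, -0.001, -0.0]
ft_force: [0.4, -0.7, 0.0]
grip_width: 0.222
grasp_force: 41.0
units [ 5.84 -3.09 -0.17] [-7.5000e-03  1.0000e-02  7.9725e+00] t 5.85 ft [ 0.39 -0.72  0.01]
```

```bash
python3 -m pendant '[[0.4,-0.2,0,0,0,0.8,-1],[1.1,-0.6,0,0,0,1.7,-1],[1.9,-1,0,0,0,2.6,-1],[2.7,-1.4,0,0,0,3.5,-1],[3.5,-1.8,0,0,0,4.4,-1],[4.2,-2.2,0,0,0,5.3,-1],[4.9,-2.6,0,0,0,6.2,-1],[5.5,-2.9,0,0,0,7.1,-1],[5.8,-3.1,0,0,0,8,-1],[5.8,-3.1,0,0,0,8,-1]]'
python3 - <<'E'
from h import *
im,d,P,r=mask('brush')
for a in r[:2]:
    q=P[a['pixels']&(d>0)];q=q[abs(q[:,2]-np.median(q[:,2]))<.01];rr=cv2.minAreaRect((q[:,:2]*1000).astype(np.float32));print(a['p'],np.median(q,0).round(3),rr)
im,d=manip.camera('top');save('top2.png',im)
P=pts('top',d);a=manip.trace('tray','top')[0];q=P[a['pixels']&(d>0)];q=q[(q[:,2]>.04)&(q[:,2]<.06)];print(cv2.minAreaRect((q[:,:2]*1000).astype(np.float32)))
E
python3 t.py .538 .325 .03 -5
```

```text
clock: 7.1
position: [0.536, 0.3253, 0.1417]
ee_rot: [0.999, -0.044, -0.001, -0.0]
ft_force: [-0.3, -0.1, -0.2]
grip_width: 0.225
grasp_force: 40.9
0.82 [0.594 0.323 0.145] ((562.2994384765625, 323.2904968261719), (49.710792541503906, 150.7921142578125), 86.8905258178711)
((529.2908325195312, 314.71856689453125), (226.4638671875, 283.3485107421875), 84.95663452148438)
units [ 0.   -0.06  2.24] [ 0.0075   0.      -0.02375] t 7.3 ft [ 0.26  0.21 -0.32]
```

```bash
python3 -m pendant '[[0,0.1,0.5,0,0,0,-1],[0,0.1,1,0,0,0,-1],[0,0.1,1.5,0,0,0,-1],[0,0.1,1.9,0,0,0,-1],[0,0.1,2.2,0,0,0,-1],[0,0.1,2.37,0,0,0,-1],[0,0.1,2.37,0,0,0,-1],[0,0.1,2.37,0,0,0,-0.3],[0,0.1,2.37,0,0,0,0],[0,0.1,2.37,0,0,0,0]]'
python3 -m pendant '[[0,0,0,0,0,0,0],[0,0,0,0,0,0,0],[0,0,-0.4,0,0,0,0],[0,0,-1,0,0,0,0],[0,0,-1.8,0,0,0,0],[0,0,-2.8,0,0,0,0],[0,0,-3.2,0,0,0,0],[0,0,-3.2,0,0,0,0],[0,0,-3.2,0,0,0,0],[0,0,-3.2,0,0,0,0]]'
python3 - <<'E'
from h import *
im,d,P,r=mask('brush');save('w3.png',im)
for a in r[:2]:
    q=P[a['pixels']&(d>0)];print(a['p'],a['box'],np.median(q,0).round(3),cv2.minAreaRect((q[:,:2]*1000).astype(np.float32)))
im,d=manip.camera('top');P=pts('top',d);save('top3.png',im)
def fit(n,box,z0,z1,near=None):
    l,t,r,b=box;q=P[t:b,l:r].reshape(-1,3);q=q[(q[:,2]>z0)&(q[:,2]<z1)]
    if near: q=q[np.hypot(q[:,0]-near[0],q[:,1]-near[1])<near[2]]
    print(n,len(q),cv2.minAreaRect((q[:,:2]*1000).astype(np.float32)))
fit('frame',(245,160,330,245),.015,.034,(.517,-.014,.125))
fit('batten',(360,175,420,240),.03,.06)
fit('back',(360,175,420,240),.008,.06,(.493,-.325,.09))
E
python3 t.py .493 -.325 .15 67
```

```text
clock: 8.55
position: [0.5369, 0.319, 0.0245]
ee_rot: [0.999, -0.046, 0.0, -0.0]
ft_force: [0.2, -0.1, -0.0]
grip_width: 0.502
grasp_force: 0.0
clock: 9.8
position: [0.5361, 0.3184, 0.1826]
ee_rot: [0.999, -0.045, -0.001, 0.001]
ft_force: [0.2, -0.2, 0.3]
grip_width: 0.498
grasp_force: 0.0
frame 1687 ((517.154541015625, -12.8472900390625), (159.99417114257812, 186.6285858154297), 71.63029479980469)
batten 261 ((493.9914855957031, -325.3311462402344), (20.341537475585938, 112.47427368164062), 67.7855224609375)
back 1532 ((489.34613037109375, -324.30389404296875), (164.47898864746094, 161.9434356689453), 0.6245228052139282)
units [ 0.31 12.9   0.67] [-1.2500e-03  1.0000e-02 -9.0275e+00] t 9.95 ft [0.11 0.14 0.06]
```

View pics/w3.png

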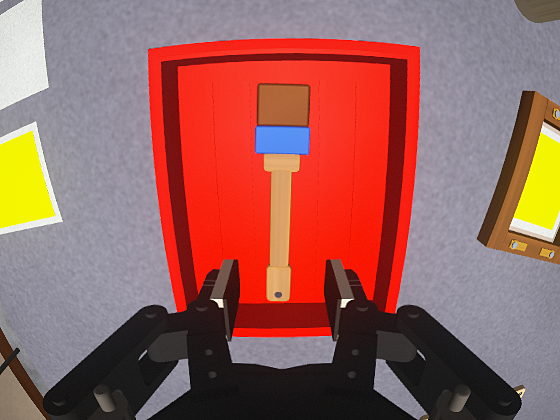

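The brush lies flat inside the tray (column 282, rows 85–300) and has been let go. The back is next.

```bash
python3 -m pendant '[[0,0.5,0,0,0,0,0],[0,1.4,0,0,0,0.2,0],[0,2.5,0,0,0,0.4,0],[0.1,3.6,0,0,0,0.6,0],[0.1,4.7,0,0,0,0.8,0],[0.2,5.8,0,0,0,1,0],[0.2,6.9,0.2,0,0,1.2,0],[0.3,8,0.3,0,0,1.5,0],[0.3,9.1,0.4,0,0,1.8,0],[0.3,10.2,0.5,0,0,2.1,0]]'
python3 t.py .493 -.325 .13 -22.2
```

```text
clock: 11.2
position: [0.5048, -0.1921, 0.1588]
ee_rot: [0.981, -0.192, 0.0, 0.0]
ft_force: [0.6, -0.4, 0.8]
grip_width: 0.503
grasp_force: 0.0
units [0.78 2.55 0.58] [ 0.      -0.       0.01375] t 11.2 ft [ 0.61 -0.37  0.75]
```

```bash
python3 -m pendant '[[0.3,1,0.2,0,0,0,0],[0.6,1.9,0.4,0,0,0,0],[0.8,2.5,0.5,0,0,0,0],[0.8,2.55,0.55,0,0,0,0],[0.8,2.55,0.55,0,0,0,0],[0.8,2.55,0.55,0,0,0,0],[0.8,2.55,0.55,0,0,0,0],[0.8,2.55,0.55,0,0,0,0],[0.8,2.55,0.55,0,0,0,0],[0.8,2.55,0.55,0,0,0,0]]'
python3 - <<'E'
from h import *
im,d,P,r=mask('back');save('w4.png',im)
q=P[(d>0)&(P[...,2]<.06)&(P[...,2]>.028)];q=q[np.hypot(q[:,0]-.493,q[:,1]+.325)<.075]
print(len(q),np.median(q[:,2]),cv2.minAreaRect((q[:,:2]*1000).astype(np.float32)))
q=P[(d>0)&(P[...,2]<.022)&(P[...,2]>.012)];print('ply z',np.median(q[:,2]))
for a in manip.tip_of('batten','wrist')[:2]:
    u,v=map(int,a['pixel']);print(a,P[v,u])
E
python3 t.py .493 -.325 .034 -22.2
```

```text
clock: 12.45
position: [0.4944, -0.3236, 0.1316]
ee_rot: [0.982, -0.191, 0.0, 0.0]
ft_force: [-0.5, 0.4, -0.8]
grip_width: 0.499
grasp_force: 0.0
3915 0.03897103263894888 ((496.3880310058594, -325.6710205078125), (20.19768714904785, 111.76179504394531), 68.1434097290039)
ply z 0.017044619729763316
{'pixel': [281.9, 217.5], 'p': 0.84} [ 0.4971776  -0.32389512  0.03840268]
units [-0.02  0.04  1.95] [ 0.     -0.      0.0225] t 12.6 ft [-0.06 -0.84  0.02]
```

View pics/w4.png

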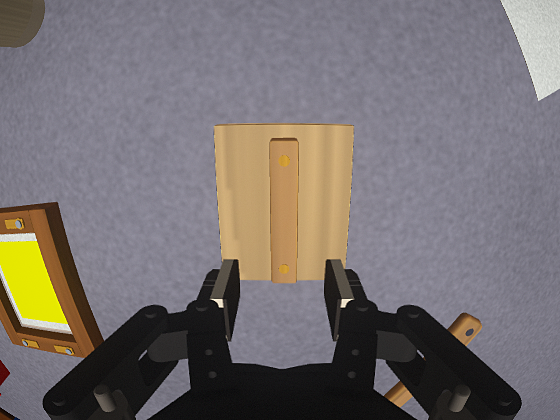

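The back is batten up and centred between the jaws (batten column 284, rows 138–282). Descend and grip.

```bash
python3 -m pendant '[[0.03,0.02,0.5,0,0,0,0],[0.05,0.02,1,0,0,0,0],[0.05,0.02,1.5,0,0,0,0],[0.05,0.02,1.8,0,0,0,0],[0.05,0.02,1.93,0,0,0,0],[0.05,0.02,1.93,0,0,0,0],[0.05,0.02,1.93,0,0,0,-1],[0.05,0.02,1.93,0,0,0,-1],[0.05,0.02,1.93,0,0,0,-1],[0.05,0.02,1.93,0,0,0,-1]]' 80
python3 -m pendant '[[0,0,0,0,0,0,-1],[0,0,0,0,0,0,-1],[0,0,-0.2,0,0,0,-1],[0,0,-0.5,0,0,0,-1],[0,0,-1,0,0,0,-1],[0,0,-1.5,0,0,0,-1],[0,0,-1.7,0,0,0,-1],[0,0,-1.7,0,0,0,-1],[0,0,-1.7,0,0,0,-1],[0,0,-1.7,0,0,0,-1]]' 80
python3 t.py .517 -.013 .12 -18.4
```

```text
clock: 13.85
position: [0.4969, -0.3258, 0.0356]
ee_rot: [0.982, -0.191, 0.001, 0.0]
ft_force: [1.4, -0.5, 3.8]
grip_width: 0.207
grasp_force: 80.5
clock: 15.1
position: [0.4959, -0.3252, 0.119]
ee_rot: [0.982, -0.191, -0.001, -0.0]
ft_force: [-0.5, -0.5, -3.4]
grip_width: 0.213
grasp_force: 80.1
units [-1.95 -5.95 -0.01] [-0.0025   0.01125 -0.4525 ] t 15.1 ft [-0.52 -0.53 -3.4 ]
```

```bash
python3 -m pendant '[[-0.2,-0.5,0,0,0,0,-1],[-0.4,-1.2,0,0,0,-0.1,-1],[-0.7,-2.1,0,0,0,-0.2,-1],[-1,-3,0,0,0,-0.2,-1],[-1.3,-3.9,0,0,0,-0.3,-1],[-1.5,-4.7,0,0,0,-0.4,-1],[-1.7,-5.3,0,0,0,-0.45,-1],[-1.85,-5.8,0,0,0,-0.45,-1],[-1.93,-5.95,0,0,0,-0.45,-1],[-1.93,-5.95,0,0,0,-0.45,-1]]'
cat > f.py <<'E'
from h import *
import sys
o=manip.get_obs()
im,d,P,r=mask('frame');save(sys.argv[1],im)
print('tcp',o['position'],o['ft_force'].round(2)); z0=o['position'][2]
yaw=np.radians(-18.4);B=np.array([[np.cos(yaw),np.sin(yaw)],[-np.sin(yaw),np.cos(yaw)]])
L=(P[...,:2]-o['position'][:2])@B.T   # frame-aligned, relative to TCP
zt=z0-.0356+.0165   # plywood top height
def ext(m,n):
    q=L[m]*1000
    print(n,len(q),'x',np.percentile(q[:,0],[.3,99.7]).round(1),'y',np.percentile(q[:,1],[.3,99.7]).round(1),cv2.minAreaRect(q.astype(np.float32)))
near=(np.abs(L[...,0])<.12)&(np.abs(L[...,1])<.11)&(d>0)
ply=near&(np.abs(P[...,2]-zt)<.006); ext(ply&(np.abs(L[...,0])<.08)&(np.abs(L[...,1])<.07),'ply'); print(np.median(P[ply][:,2]),zt)
rail=near&(np.abs(P[...,2]-.024)<.004); ext(rail,'rail')
# straight edges by line fits on boundary points
def edge(m,ax,sgn,lo,hi,n):
    q=L[m]*1000;o_=q[:,1-ax]; pts=[]
    for c in np.arange(lo,hi,4):
        s=q[(o_>=c)&(o_<c+4)]
        if len(s)>5: pts.append((c+2,sgn*np.max(sgn*s[:,ax])))
    if len(pts)>4:
        pts=np.array(pts);k=np.polyfit(pts[:,0],pts[:,1],1);res=pts[:,1]-np.polyval(k,pts[:,0]);g=abs(res)<2
        if g.sum()>3:k=np.polyfit(pts[g,0],pts[g,1],1)
        print(n,'at0 %.1f slope %.2fdeg'%(k[1],np.degrees(np.arctan(k[0]))),g.sum(),'of',len(g))
edge(rail,0,1,-60,60,'rail x+');edge(rail,1,1,0,80,'rail y+');edge(rail,1,-1,0,80,'rail y-')
pm=ply&(np.abs(L[...,0])<.08)&(np.abs(L[...,1])<.07)
edge(pm,0,1,-45,45,'ply x+');edge(pm,1,1,0,60,'ply y+');edge(pm,1,-1,0,60,'ply y-')
E
python3 f.py w5.png
```

```text
clock: 16.35
position: [0.5182, -0.0138, 0.1198]
ee_rot: [0.987, -0.16, -0.0, 0.0]
ft_force: [0.2, 0.1, -1.2]
grip_width: 0.21
grasp_force: 80.1
tcp [ 0.5182018  -0.01379246  0.11975377] [ 0.15  0.14 -1.18]
ply 24868 x [-62.1  65.3] y [-52.3  52.6] ((-0.46428680419921875, 0.05428314208984375), (132.06008911132812, 106.7624282836914), 0.07289382815361023)
0.10040889289216516 0.10065377213960429
rail 8362 x [-57.7  93.9] y [-77.6  81.3] ((9.067642211914062, 1.5408554077148438), (169.7879180908203, 160.7876434326172), 0.30684778094291687)
rail x+ at0 93.4 slope -0.29deg 30 of 30
rail y+ at0 81.4 slope -0.12deg 19 of 19
rail y- at0 130.5 slope -67.96deg 0 of 19
ply x+ at0 65.4 slope -0.06deg 23 of 23
ply y+ at0 53.0 slope 0.07deg 15 of 15
ply y- at0 -52.5 slope -0.33deg 15 of 15
```

View pics/w5.png

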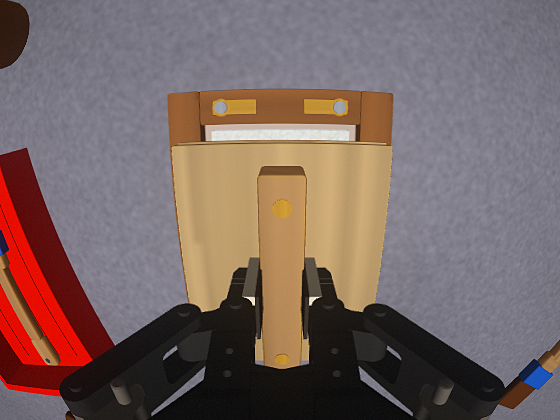

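Frame rails show at rows 90–143 round the back, with the back about 1 mm off centre and square to 0.3°. I'll shift 1 mm and lower it into the opening.

```bash
python3 -m pendant '[[0.02,-0.02,0.2,0,0,0,-1],[0.02,-0.02,0.5,0,0,0,-1],[0.02,-0.02,0.8,0,0,0,-1],[0.02,-0.02,0.95,0,0,0,-1],[0.02,-0.02,0.95,0,0,0,-1],[0.02,-0.02,0.95,0,0,0,-1],[0.02,-0.02,0.95,0,0,0,-1],[0.02,-0.02,0.95,0,0,0,-1],[0.02,-0.02,0.95,0,0,0,-1],[0.02,-0.02,0.95,0,0,0,-1]]'
python3 f.py w6.png
```

```text
clock: 17.7
position: [0.5197, -0.0129, 0.0726]
ee_rot: [0.987, -0.16, 0.0, 0.0]
ft_force: [0.6, -0.8, -2.6]
grip_width: 0.211
grasp_force: 80.1
tcp [ 0.51974481 -0.01289722  0.07260358] [ 0.64 -0.78 -2.58]
ply 24877 x [-62.1  65.3] y [-52.3  52.7] ((-0.35309600830078125, 0.02423858642578125), (131.85568237304688, 106.67552185058594), 0.09123724699020386)
0.05326951628481594 0.05350357877593407
rail 19623 x [-45.4  92.5] y [-79.2  79.8] ((2.6248321533203125, 0.33397674560546875), (160.55577087402344, 180.71633911132812), 89.96724700927734)
rail x+ at0 92.4 slope -0.22deg 30 of 30
rail y+ at0 80.0 slope 0.02deg 20 of 20
rail y- at0 -79.5 slope 0.11deg 20 of 20
ply x+ at0 65.4 slope -0.05deg 23 of 23
ply y+ at0 53.1 slope 0.06deg 15 of 15
ply y- at0 -52.5 slope -0.27deg 15 of 15
```

```bash
python3 -m pendant '[[0,0,0.1,0,0,0,-1],[0,0,0.2,0,0,0,-1],[0,0,0.3,0,0,0,-1],[0,0,0.4,0,0,0,-1],[0,0,0.46,0,0,0,-1],[0,0,0.46,0,0,0,-1],[0,0,0.46,0,0,0,-1],[0,0,0.46,0,0,0,-1],[0,0,0.46,0,0,0,-1],[0,0,0.46,0,0,0,-1]]'
python3 -m pendant '[[0,0,0.03,0,0,0,-1],[0,0,0.06,0,0,0,-1],[0,0,0.09,0,0,0,-1],[0,0,0.11,0,0,0,-1],[0,0,0.11,0,0,0,-1],[0,0,0.11,0,0,0,-1],[0,0,0.11,0,0,0,-1],[0,0,0.11,0,0,0,-1],[0,0,0.11,0,0,0,-1],[0,0,0.11,0,0,0,-1]]'
python3 t.py .5197 -.0129 .0417 -18.4
```

```text
clock: 19.05
position: [0.5198, -0.0129, 0.0496]
ee_rot: [0.987, -0.16, 0.0, 0.0]
ft_force: [-0.1, -0.1, -2.5]
grip_width: 0.212
grasp_force: 80.1
clock: 20.3
position: [0.5197, -0.0129, 0.0441]
ee_rot: [0.987, -0.16, 0.0, 0.0]
ft_force: [-3.4, 0.3, 4.4]
grip_width: 0.213
grasp_force: 80.8
units [-0.    0.    0.05] [ 0.     -0.     -0.0025] t 20.3 ft [-3.43  0.34  4.39]
```

```bash
python3 -m pendant '[[0,0,0.01,0,0,0,-1],[0,0,0.02,0,0,0,-1],[0,0,0.03,0,0,0,-1],[0,0,0.035,0,0,0,-1],[0,0,0.035,0,0,0,-1],[0,0,0.035,0,0,0,-1],[0,0,0.035,0,0,0,-1],[0,0,0.035,0,0,0,-1],[0,0,0.035,0,0,0,-1],[0,0,0.035,0,0,0,-1]]'
python3 f.py w7.png
```

```text
clock: 21.55
position: [0.5197, -0.0129, 0.0426]
ee_rot: [0.987, -0.16, 0.0, 0.0]
ft_force: [-5.5, 0.2, 9.7]
grip_width: 0.209
grasp_force: 81.5
tcp [ 0.5197227  -0.01291842  0.042621  ] [-5.46  0.24  9.68]
ply 41694 x [-65.7  79.8] y [-69.7  69.7] ((0.06061553955078125, 0.00372314453125), (139.989990234375, 159.87002563476562), 89.9985580444336)
0.02398276569238328 0.023521003830086123
rail 55172 x [-84.8  92.4] y [-78.7  79.3] ((-0.13613128662109375, 0.1667938232421875), (160.91200256347656, 186.1130828857422), 89.9977035522461)
rail x+ at0 92.5 slope -0.12deg 30 of 30
rail y+ at0 79.7 slope 0.51deg 20 of 20
rail y- at0 -79.2 slope -0.37deg 20 of 20
ply x+ at0 79.8 slope 0.03deg 23 of 23
ply y+ at0 69.9 slope 0.00deg 15 of 15
ply y- at0 -69.9 slope -0.10deg 15 of 15
```

```bash
python3 -m pendant '[[0,0,0.005,0,0,0,-1],[0,0,0.01,0,0,0,-1],[0,0,0.01,0,0,0,-1],[0,0,0.01,0,0,0,-1],[0,0,0.01,0,0,0,-1],[0,0,0.01,0,0,0,-1],[0,0,0.01,0,0,0,-1],[0,0,0.01,0,0,0,-1],[0,0,0.01,0,0,0,-1],[0,0,0.01,0,0,0,-1]]'
python3 - <<'E'
from h import *
o=manip.get_obs();im,d,P,r=mask('brush');save('w8.png',im);print(o['ft_force'],o['torque'])
yaw=np.radians(-18.4);B=np.array([[np.cos(yaw),np.sin(yaw)],[-np.sin(yaw),np.cos(yaw)]])
L=(P[...,:2]-o['position'][:2])@B.T*1000;x,y=L[...,0],L[...,1]
def z(a,b,c,e,n):
    m=(x>a)&(x<b)&(y>c)&(y<e)&(d>0);print(n,m.sum(),np.round(np.median(P[m][:,2])*1000,2))
z(30,62,25,48,'ply +y front');z(30,62,-48,-25,'ply -y front');z(-20,10,35,48,'ply +y mid');z(-20,10,-48,-35,'ply -y mid')
z(30,62,60,76,'rail +y front');z(30,62,-76,-60,'rail -y front');z(-20,10,60,76,'rail +y mid');z(-20,10,-76,-60,'rail -y mid');z(73,88,-20,20,'rail +x')
z(58,64,-40,40,'ply +x edge')
E
```

```text
clock: 22.9
position: [0.5198, -0.0129, 0.0422]
ee_rot: [0.987, -0.16, 0.0, 0.0]
ft_force: [-6.2, 0.3, 10.2]
grip_width: 0.208
grasp_force: 81.7
[-6.22248403  0.31549932 10.19996755] [-0.06645514  1.26138143 -0.04585609]
ply +y front 2972 22.93
ply -y front 2961 22.96
ply +y mid 4285 99.75
ply -y mid 4250 100.14
rail +y front 1770 24.57
rail -y front 1761 24.5
rail +y mid 1244 24.57
rail -y mid 1245 24.49
rail +x 2977 24.66
ply +x edge 2156 22.9
```

View pics/w8.png

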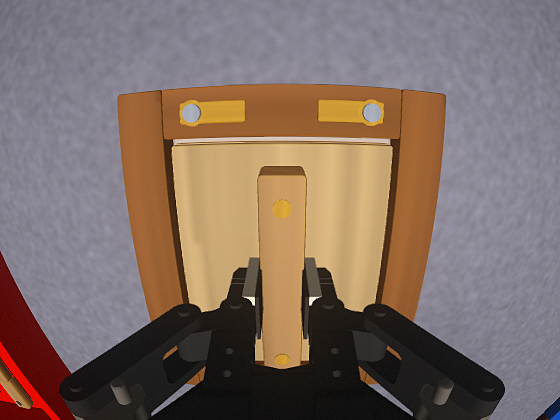

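The back sits square in the frame, level, 1.6 mm below the rails. That travel implies about 12–13 N on the springs and agrees with the wrist force plus the back's weight. I'll hold, then hand in.

```bash
for i in 1 2 ; do python3 -m pendant '[[0,0,0,0,0,0,-1],[0,0,0,0,0,0,-1],[0,0,0,0,0,0,-1],[0,0,0,0,0,0,-1],[0,0,0,0,0,0,-1],[0,0,0,0,0,0,-1],[0,0,0,0,0,0,-1],[0,0,0,0,0,0,-1],[0,0,0,0,0,0,-1],[0,0,0,0,0,0,-1]]'; done
python3 - <<'E'
from h import *
im,d=manip.camera('top');P=pts('top',d)
for t in ['bottle_a','jar','brush']:
    for a in manip.trace(t,'top')[:3]:
        q=P[a['pixels']&(d>0)];print(t,np.round(a['box']),np.median(q,0).round(3))
o=manip.get_obs();print(o['ft_force'])
if 8<o['ft_force'][2]<14: print(manip.hand_in())
E
```

```text
clock: 24.25
position: [0.5197, -0.0129, 0.0422]
ee_rot: [0.987, -0.16, 0.0, 0.0]
ft_force: [-5.7, -0.4, 10.7]
grip_width: 0.208
grasp_force: 81.7
clock: 25.5
position: [0.5198, -0.0129, 0.0422]
ee_rot: [0.987, -0.16, 0.0, 0.0]
ft_force: [-6.1, 0.3, 10.3]
grip_width: 0.208
grasp_force: 81.7
bottle_a [325. 103. 348. 132.] [ 0.756 -0.154  0.111]
bottle_a [271. 110. 294. 136.] [0.732 0.008 0.11 ]
jar [208. 103. 235. 133.] [0.761 0.179 0.082]
brush [358. 270. 443. 345.] [ 0.173 -0.313  0.017]
brush [169. 164. 188. 241.] [0.555 0.319 0.016]
brush [133. 275. 216. 347.] [0.215 0.358 0.017]
[-7.1991668  -0.07892012 10.78922765]
the job is handed in; nothing more can be done
None
```

I handed the job in with the brush in the red tray and the back set square in the frame; the arm is still gripping the batten and pressing down with about 12–13 N, held there for over two seconds, with the bottles and jar not moved.

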